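Snap the intake filter onto the compressor pump

TASK

The compressor pump on the bench needs its intake filter back. Lift the loose blanking cap by its ribbed grip off the intake on top of the pump and set it upright in the round steel parts dish without dropping it, then stand the filter on the intake and press it straight down until its foot flange snaps home under the three spring clips. Keep pressing it firmly down on its rubber seal and finish like that, still holding it down, so that I can check the clips; leave everything else on the bench where it is.

Things in the scene. Friction and masses are not known exactly. Their poses are not given: they have to be found in the camera images.
- pump: Fixed grey single-cylinder compressor pump: finned cylinder under a square 108 mm head, head top 176 mm above the bench. Origin on the bench under the intake, z up. Along its x the feet and a brass elbow reach 85 mm either way; it reaches 66 mm to -y, and to +y 105 mm, where a flywheel 146 mm across stands, its top 148 mm above the bench.
- intake (a point): Centre of the top of the round rubber seal ring (58 mm across, dark 30 mm hole in the middle) of the intake on top of the pump, 190 mm above the bench. z is up, along the intake's axis. Three upright spring clips stand round it, their tops 14.5 mm above the seal, 34 to 39 mm from the axis: fingertips that reach out so far must stay 16 mm above the seal.
- clip0 (a joint): One of the 3 alike spring-steel clips, 12 mm wide, at 60 (this), 180, 300 deg from the pump's x: outward lean, rad, 0 at rest. Nose 30.5 mm from the axis, 5.5 mm above the seal; sloped lead-in above it, 69 mm across at the top. Pressing the filter's flange through takes 9 to 17 N, growing over 7 mm; then the noses spring over it and the push suddenly falls off: they even draw it down onto the seal.
- seal (a joint): How far the springy rubber seal ring on the intake is squeezed down, in m: 0 when free, about 4 N for each mm (the filter's own weight gives about 0.0005); at 0.0035 the filter's foot meets the rigid flange beneath.
- cap_grip (a point): Grip point of the loose black plastic blanking cap, which stands on the intake seal at the start. The cap is 56 mm tall, about 70 g: flat round foot 52 mm across and 10 mm thick, and on it an upright ribbed round grip 32 mm across up to the top. The point is on the axis, 40 mm above the underside; z up along the axis.
- filter_mid (a point): Centre, half-way up, of the intake filter standing loose on the bench: a round upright canister 84 mm tall, straight body 50 mm across with fine black ribs and a bright steel top; round its flat foot a flange 66 mm across, 3 mm thick, tapering to 60 mm at 6 mm up. About 180 g. The point is on the axis, 42 mm above the underside; z up along the axis.
- dish_floor (a point): Centre of the inner floor of the round shallow steel parts dish, 4 mm above the bench. The dish is heavy and stays put: inner floor about 94 mm across, sloping wall 18 mm tall, 120 mm across at the rim. Empty at the start.
- filter: The intake filter itself: same axes as its centre point; origin at the centre of the underside.
- cap: The blanking cap itself: same axes as its grip point; origin at the centre of the underside.
- spanner: Bystander: steel open spanner 170 mm long lying flat; origin under its middle, x along it.
- driver: Bystander: screwdriver with wooden handle, 160 mm long, lying flat; origin under its middle, x along it.
- hammer: Bystander: hammer with a wooden handle, 280 mm long, lying flat; origin near its middle, x along it.
- tin: Bystander: plain smooth steel grease tin with a lid, 57 mm across, 76 mm tall, no flange at its foot; origin at the centre of its underside.
- oil: Bystander: grey oil bottle, 72 mm across and 200 mm tall, standing; origin at the centre of its underside.
- tape: Bystander: black and steel tape measure, 66 by 36 mm and 62 mm tall; origin at the centre of its underside.
- pliers: Bystander: pliers with black grips, 180 mm long, lying flat; origin at the pivot, jaws to +x.

How it is judged:
By the outcome, as a careful person would: the job done as asked, in the order asked, and still so for the second after the job is handed in, while the arm keeps its last pose, push and grip.
It also fails if it takes over 69 s, if anything falls off the work surface, if the arm or the gripper's body presses on something with over 40 N, if the wrist force passes 120 N, or if a joint passes its speed limit or range.

ROBOT

A 7-joint arm with a two-finger parallel gripper is mounted at the origin on the work surface. World frame = base frame: x ahead of the robot, y to its left, z up, the work surface at z = 0. Lengths are in m, angles in rad, forces in N, time in s.
With the tool pointing down it reaches from about 0.425 to 0.95 m from the base axis. Payload 4.7 kg.
Tool frame: the origin (TCP) lies midway between the tips of the shut fingers; the grasp point (between the pads) lies 19 mm behind it; z points along the fingers, x is the direction in which the jaws open and shut, and the axes are right-handed (so a half turn about z gives the same grasp; the last joint's range is limited). The gripper opens to 87 mm and grips with 3 to 60 N. Pads are 19 mm wide; open, the fingers measure 117 mm over their backs; the gripper's body (75 mm by 190 mm) begins 51 mm behind the grasp point.
Start: joints at [-1.316, 0.469, -0.049, 1.532, 0.024, 1.141, -0.082], TCP at [0.189, 0.648, 0.223] pointing down, gripper open.
Joint ranges: [-2.59, 2.59], [-0.33, 1.99], [-1.39, 1.29], [0.1, 2.45], [-1.04, 4.18], [0.21, 1.99], [-2.66, 2.66]. Speed limits (rad/s): [2.57, 2.57, 3.14, 3.14, 3.14, 3.14, 3.14].

INTERFACE

Orientations are given as a unit quaternion [x, y, z, w].
In Python, from bench import ctrl gives the robot as it stands. The module is installed in compiled form; this text tells all that it offers.
- The arm moves only by the tool apply_moves, never from a script. Its argument "rows" is a list of rows, each a list of 3 entries, a list of its own where there are three numbers: the finger opening in m, from 0 to 0.087, then the shift along the tool's x, y, z in m, then the turn, a rotation vector about the tool's x, y, z in degrees. In form: [[grip, [dx, dy, dz], [rx, ry, rz]], ...]. A call has 1 to 10 rows; each row shifts and turns the commanded pose from where the row before left it, along the tool's axes as they then stand; what a row does not reach is not made up. A row lasts 1/8 s, in which the tool goes at most 62.5 mm and 10.7 degrees, less where a joint would pass 70% of its speed; a pose out of reach is approached as far as the arm can. A call is refused whole if a number of a shift passes 0.0625 or a number of a turn 10.7, either way. A call with a gripper value outside its range is refused whole. The fingers move at their own pace and stop on an object; the grip force is fixed at half the most. Time passes only in rows, so rows that do not move let the fingers close. It gives the time, the measured TCP pose, the force and the opening at its end, in the units of the state.
- ctrl.observe(): the state, without advancing time (a new reading comes with each control period).
- ctrl.get_image(name): name is "scene" or "top" or "wrist"; returns the picture (480x640x3 uint8, red, green, blue); there is no depth.
- ctrl.camera_model(name): a dict with "camera_matrix" (3x3 intrinsics, pixels), "T" (4x4, takes a point from camera to world coordinates). Camera axes: x right, y up, looking along -z (the intrinsics and any distortion apply to the point x, -y, -z); pixel columns grow to the right and rows downward; lengths in m; the calibration is good to about 2 mm. The wrist camera is an equidistant fisheye: a pixel r from the principal point sees the ray r / f radians off the axis. A picture is of the moment at which its call begins: read the wrist's pose just before it. camera_model takes no time and is no camera call; for the wrist camera it gives the pose at the moment of the call.
- ctrl.hand_in(): hands the job in, once; it reports no verdict.
The state is a dict: "time": time; "joint_positions": joint angles; "dq": joint speeds; "joint_efforts": joint torques, N m; "tcp_pos": TCP position; "orientation": TCP orientation; "wrist_force": force on the tool from outside, world axes, zero at the start; "moment": the same for the moment, N m; "opening": finger opening in m.
Only numpy, scipy, OpenCV 4.12 (cv2) and the standard library are available. Lean on these libraries where they do the work, as an engineer would, in place of code of your own. Each camera call takes 0.05 s, during which the arm holds its last target.

## Working session

There is one attempt and no reset: what is moved stays moved. The work goes in short steps, Python scripts to look and compute and a tool call to move; the robot and the scene stay as the last step left them, time stands still between calls to the robot, and variables do not carry over. Pictures are saved under pics/ and viewed, and the job is handed in when it is done.

Besides the shell and the picture viewer there is one more tool, called in YAML: its name, and indented under it one key for each argument. apply_moves: Moves the arm, as the interface text tells. Its arguments: {"type":"object","properties":{"rows":{"type":"array","items":{"type":"array"}}},"required":["rows"]}

```bash
mkdir -p pics; python3 - <<'E'
from bench import ctrl
import cv2
s=ctrl.observe(); print(s)
for n in ["scene","top","wrist"]:
    m=ctrl.camera_model(n); print(n,m)
    cv2.imwrite(f"pics/{n}0.png",ctrl.get_image(n)[:,:,::-1])
E
```

```text
{'time': 0.0, 'joint_positions': array([-1.31588916,  0.46943658, -0.04860836,  1.53366838,  0.02412264,
        1.14098662, -0.08229406]), 'dq': array([-5.88919497e-04,  9.87633550e-05, -5.94685366e-04, -7.51360404e-04,
        7.50248769e-05, -2.14157088e-03, -1.09966587e-04]), 'joint_efforts': array([ 1.31824117e-04, -5.07976127e+01, -8.05615797e-02, -2.36150801e+01,
       -6.13986910e-02,  3.78521229e-02,  1.59526048e-04]), 'tcp_pos': array([0.18883242, 0.64743927, 0.22151357]), 'orientation': array([ 7.99986022e-01,  6.00017875e-01, -7.39145797e-04,  6.06588885e-04]), 'wrist_force': array([ 0.07157913, -0.60538819,  0.01478289]), 'moment': array([-0.01179099, -0.0174826 , -0.00202679]), 'opening': 0.08731721692260781}
scene {'camera_matrix': array([[512.07829387,   0.        , 316.59624679],
       [  0.        , 512.07829387, 237.13091368],
       [  0.        ,   0.        ,   1.        ]]), 'T': array([[-0.05995217, -0.85193183,  0.52020946,  1.04178157],
       [ 0.99815979, -0.05591484,  0.02346403, -0.01169132],
       [ 0.00909767,  0.52065889,  0.85371632,  1.00326601],
[... 221 characters left out ...]
 ,   1.        ]]), 'T': array([[-0.02626572,  0.99028136, -0.13657578,  0.41037615],
       [-0.99960598, -0.02737111, -0.00622169, -0.00779346],
       [-0.00989945,  0.13635855,  0.99061009,  1.11153132],
       [ 0.        ,  0.        ,  0.        ,  1.        ]])}
wrist {'camera_matrix': array([[371.64829954,   0.        , 315.56593424],
       [  0.        , 371.64829954, 241.73850052],
       [  0.        ,   0.        ,   1.        ]]), 'T': array([[ 0.27989382, -0.92342797, -0.26256471,  0.11657431],
       [ 0.96002743,  0.26847984,  0.07915744,  0.66813156],
       [-0.00260286, -0.27422501,  0.96166204,  0.38326143],
       [ 0.        ,  0.        ,  0.        ,  1.        ]])}
```

View pics/scene0.png

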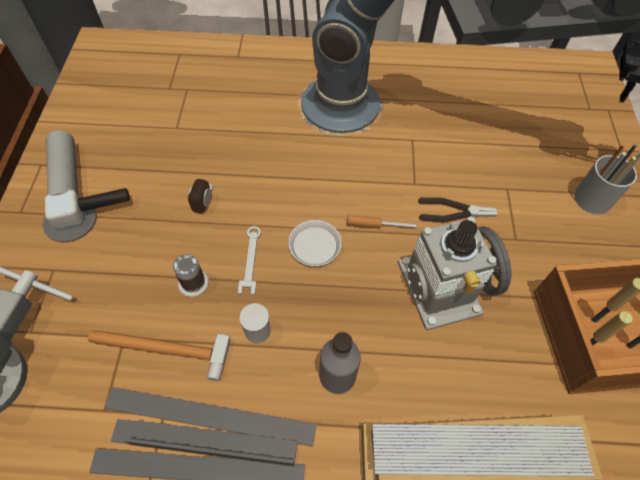

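View pics/top0.png

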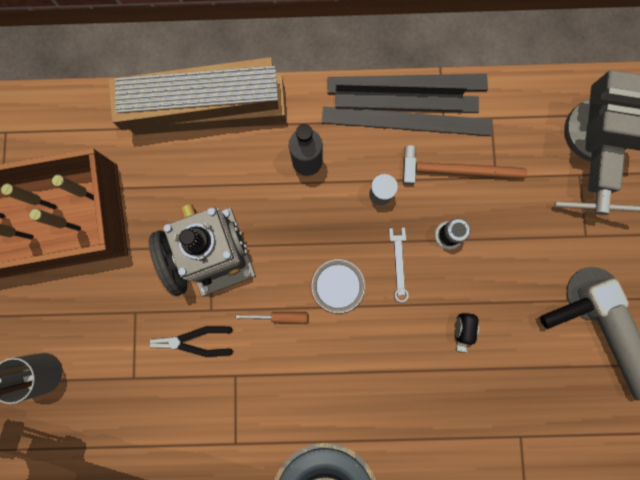

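View pics/wrist0.png

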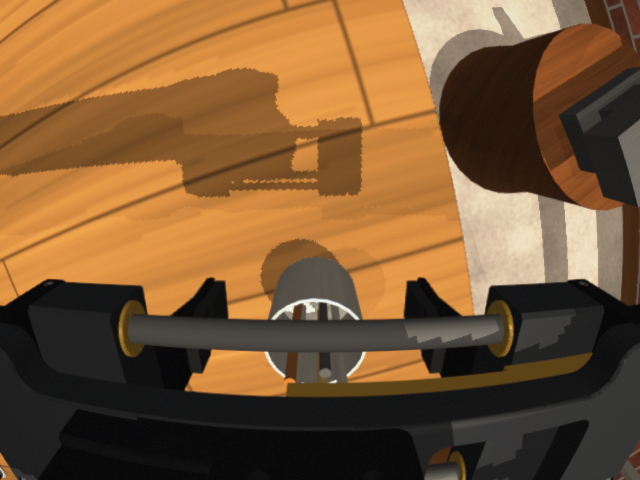

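```bash
cat > h.py <<'E'
import numpy as np, cv2
from bench import ctrl
def ray(m,u,v,fish=False):
    K=m["camera_matrix"];T=m["T"]
    x=(u-K[0,2])/K[0,0]; y=(v-K[1,2])/K[1,1]
    if fish:
        th=np.hypot(x,y); k=np.sin(th)/th if th>1e-9 else 1; d=np.array([x*k,-y*k,-np.cos(th)])
    else: d=np.array([x,-y,-1.])
    return T[:3,3],T[:3,:3]@(d/np.linalg.norm(d))
def onz(m,u,v,z,fish=False):
    o,d=ray(m,u,v,fish); return o+d*(z-o[2])/d[2]
def proj(m,P,fish=False):
    K=m["camera_matrix"];T=m["T"]
    p=T[:3,:3].T@(np.asarray(P,float)-T[:3,3]); x,y,z=p[0],-p[1],-p[2]
    if fish:
        r=np.hypot(x,y); th=np.arctan2(r,z); s=th/r if r>1e-9 else 0; x,y=x*s,y*s
    else: x,y=x/z,y/z
    return np.array([K[0,0]*x+K[0,2],K[1,1]*y+K[1,2]])
def cross(a,b):
    (o1,d1),(o2,d2)=a,b
    t=np.linalg.lstsq(np.c_[d1,-d2],o2-o1,rcond=None)[0]
    p,q=o1+d1*t[0],o2+d2*t[1]; return (p+q)/2,np.linalg.norm(p-q)
def crop(src,x0,y0,x1,y1,s,out):
    im=cv2.imread(src)[y0:y1,x0:x1]; cv2.imwrite(out,cv2.resize(im,None,fx=s,fy=s,interpolation=cv2.INTER_CUBIC))
E
python3 - <<'E'
from h import *
import numpy as np
def pair(a,b,o,s=5):
    A=cv2.imread("pics/scene0.png")[a[1]:a[1]+110,a[0]:a[0]+78]
    B=cv2.imread("pics/top0.png")[b[1]:b[1]+110,b[0]:b[0]+78]
    cv2.imwrite(o,cv2.resize(np.hstack([A,B]),None,fx=s,fy=s,interpolation=cv2.INTER_CUBIC))
pair((420,205),(155,195),"pics/c_pump.png")
pair((155,230),(415,190),"pics/c_filt.png")
E
```

```text
(no output)
```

View pics/c_pump.png

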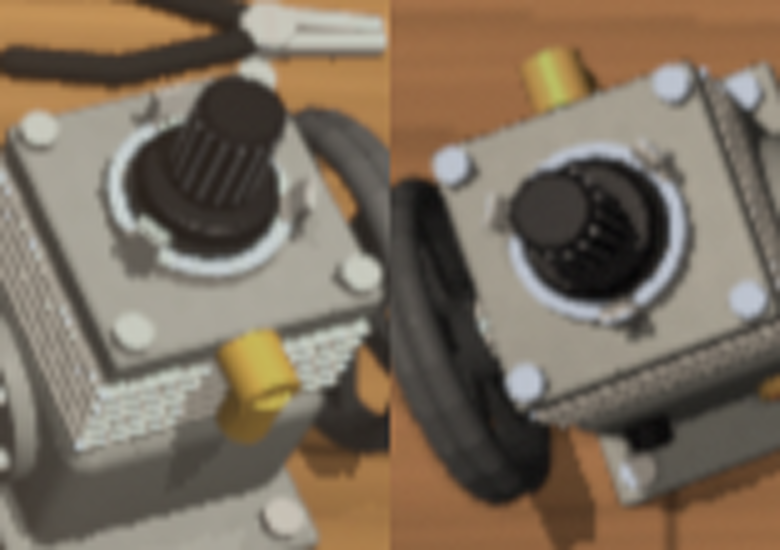

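View pics/c_filt.png

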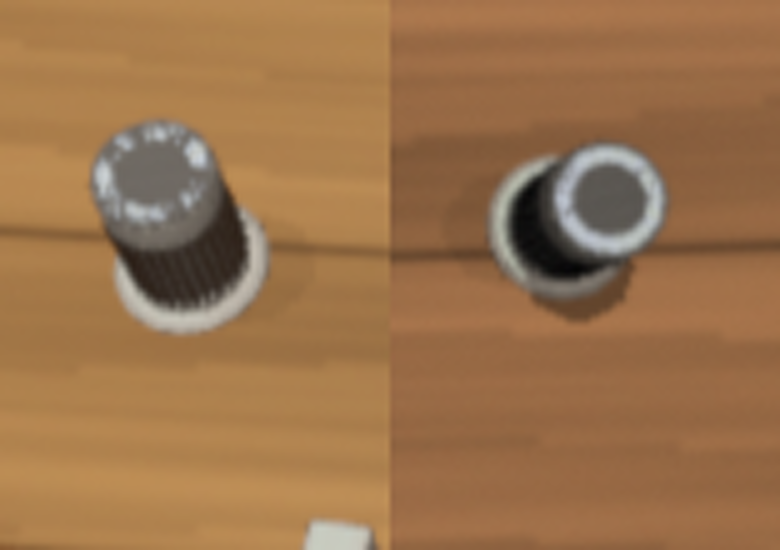

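```bash
python3 - <<'E'
from h import *
from scipy.spatial.transform import Rotation as R
S=ctrl.camera_model("scene");T=ctrl.camera_model("top")
def c(o,x,y,s=5): return (o[0]+(x+.5)/s-.5,o[1]+(y+.5)/s-.5)
def both(n,a,b,z):
    p,g=cross(ray(S,*a),ray(T,*b)); print(n,p.round(4),"gap",round(g,4),"scene@z",onz(S,*a,z).round(4),"top@z",onz(T,*b,z).round(4)); 
both("cap",c((420,205),242,107),c((155,195),549-390,210),.246)
both("filter",c((155,230),155,170),c((415,190),219,200),.084)
both("filterfoot",c((155,230),192,265),c((415,190),570-390,230),.003)
print("ring",onz(T,*c((155,195),210,232),.187))
for n,m in(("scene",S),("top",T)):
    im=cv2.imread(f"pics/{n}0.png"); hsv=cv2.cvtColor(im,cv2.COLOR_BGR2HSV)
    mk=((hsv[...,1]<60)&(hsv[...,2]>90)).astype(np.uint8)
    mk=cv2.morphologyEx(mk,cv2.MORPH_CLOSE,np.ones((3,3)))
    k,l,st,ce=cv2.connectedComponentsWithStats(mk)
    tgt=(315,243) if n=="scene" else (338,287)
    i=l[tgt[1],tgt[0]]; print(n,"dish",st[i],ce[i])
    cs,_=cv2.findContours((l==i).astype(np.uint8),cv2.RETR_EXTERNAL,cv2.CHAIN_APPROX_NONE)
    e=cv2.fitEllipse(max(cs,key=len)); print(e, onz(m,*e[0],.022), onz(m,*e[0],.0))
s=ctrl.observe();print(R.from_quat(s["orientation"]).as_matrix().round(3))
# oil, tin rough
print("oil cap",onz(T,304,132,.2),"tin",onz(T,384,187,.076))
E
```

```text
cap [0.539  0.2331 0.2446] gap 0.0008 scene@z [0.54   0.2322 0.246 ] top@z [0.5388 0.2331 0.246 ]
filter [ 0.5618 -0.2997  0.0838] gap 0.0013 scene@z [ 0.562 -0.299  0.084] top@z [ 0.5619 -0.3003  0.084 ]
filterfoot [ 0.5612 -0.304  -0.0042] gap 0.005 scene@z [ 0.5649 -0.2993  0.003 ] top@z [ 0.5604 -0.3047  0.003 ]
ring [0.5385214  0.22989746 0.187     ]
scene dish [ 288  220   53   46 1922] [314.48855359 242.6082206 ]
((314.4931945800781, 242.60179138183594), (45.35871887207031, 51.97835922241211), 91.26949310302734) [ 0.45842123 -0.04248419  0.022     ] [ 0.44534228 -0.04317457  0.        ]
top dish [ 312  259   53   54 2270] [337.88678414 285.81982379]
((337.8857727050781, 285.80853271484375), (52.25901412963867, 53.48052978515625), 156.08990478515625) [ 0.45229394 -0.04289252  0.022     ] [ 0.45314035 -0.04360124  0.        ]
[[ 0.28   0.96  -0.   ]
 [ 0.96  -0.28  -0.001]
 [-0.001  0.    -1.   ]]
oil cap [0.74461559 0.01912379 0.2       ] tin [ 0.66083869 -0.14787558  0.076     ]
```

apply_moves:
  rows:
    - [0.087,[0,0,-0.03],[0,0,8]]
    - [0.087,[0,0,-0.04],[0,0,8]]
    - [0.087,[0,0,-0.03],[0,0,8]]
    - [0.087,[-0.008,0.04,0],[0,0,0]]
    - [0.087,[-0.008,0.045,0],[0,0,0]]
    - [0.087,[-0.008,0.045,0],[0,0,0]]
    - [0.087,[-0.008,0.045,0],[0,0,0]]
    - [0.087,[-0.008,0.045,0],[0,0,0]]
    - [0.087,[-0.008,0.045,0],[0,0,0]]
    - [0.087,[-0.008,0.045,0],[0,0,0]]

```text
time: 1.4
tcp_pos: [0.39, 0.4035, 0.3223]
orientation: [0.907, 0.421, -0.0, 0.0]
wrist_force: [1.2, 0.4, 0.5]
opening: 0.0868
```

```bash
cat >> h.py <<'E'
from scipy.spatial.transform import Rotation as Rn
def st(tgt=None,yaw=50):
    s=ctrl.observe(); M=Rn.from_quat(s["orientation"]); a=np.radians(yaw)
    x=np.array([np.cos(a),np.sin(a),0]); z=np.array([0,0,-1.]); D=Rn.from_matrix(np.c_[x,np.cross(z,x),z])
    print("t",round(s["time"],2),"tcp",s["tcp_pos"].round(4),"F",s["wrist_force"].round(1),"open",round(s["opening"],4),"q",s["joint_positions"].round(2))
    print(" turn to level/yaw (tool,deg)",(M.inv()*D).as_rotvec(degrees=True).round(1))
    if tgt is not None: print(" shift tool",(M.inv().apply(np.array(tgt)-s["tcp_pos"])).round(4))
def wrist(name):
    m=ctrl.camera_model("wrist"); im=ctrl.get_image("wrist"); cv2.imwrite(name,im[:,:,::-1]); np.savez(name[:-3]+"npz",**m); return m
E
python3 - <<'E'
from h import *
st((.539,.2325,.32))
E
```

```text
t 1.4 tcp [0.39   0.4035 0.3223] F [1.2 0.4 0.5] open 0.0868 q [-1.02  0.21  0.17  1.68 -0.04  1.26  0.03]
 turn to level/yaw (tool,deg) [-0.   0.  -0.3]
 shift tool [-0.0342  0.2242  0.0023]
```

apply_moves:
  rows:
    - [0.087,[-0.007,0.045,0],[0,0,0]]
    - [0.087,[-0.007,0.045,0],[0,0,0]]
    - [0.087,[-0.007,0.045,0],[0,0,0]]
    - [0.087,[-0.007,0.045,0],[0,0,0]]
    - [0.087,[-0.004,0.03,0],[0,0,0]]
    - [0.087,[0,0,0],[0,0,0]]
    - [0.087,[0,0,0],[0,0,0]]

```text
time: 2.28
tcp_pos: [0.5281, 0.2459, 0.3223]
orientation: [0.907, 0.421, -0.0, -0.001]
wrist_force: [0.7, 0.7, 0.5]
opening: 0.0869
```

```bash
python3 - <<'E'
from h import *
st((.539,.2325,.32)); m=wrist("pics/w1.png")
print(proj(m,(.539,.2325,.246),True),proj(m,(.539,.2325,.19),True))
E
```

```text
t 2.27 tcp [0.5281 0.2459 0.3223] F [0.7 0.7 0.5] open 0.0869 q [-0.74  0.25  0.29  1.64 -0.07  1.27  0.43]
 turn to level/yaw (tool,deg) [-0.1  0.  -0.2]
 shift tool [-0.0032  0.017   0.0022]
[312.18055993 275.41628964] [312.8269646  251.11906379]
```

View pics/w1.png

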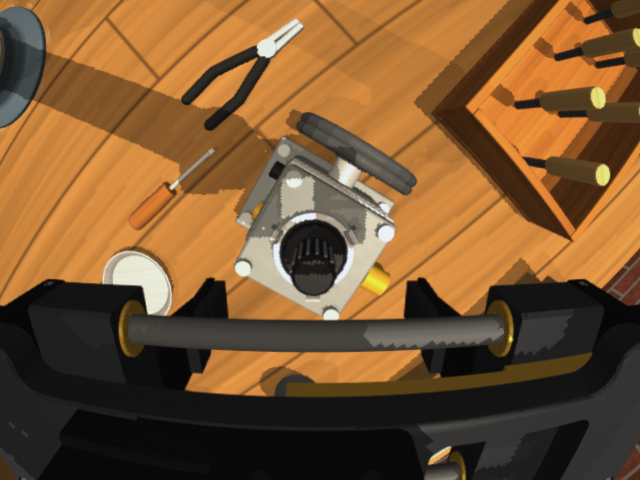

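```bash
python3 - <<'E'
from h import *
crop("pics/w1.png",240,190,390,330,4,"pics/w1c.png")
E
```

```text
(no output)
```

View pics/w1c.png

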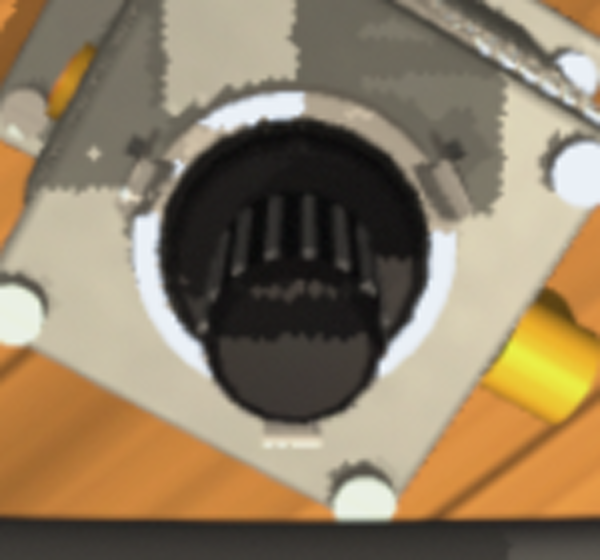

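```bash
python3 - <<'E'
from h import *
m=dict(np.load("pics/w1.npz"))
print(onz(m,314.1,275.4,.246,True), "ring x",onz(m,313.6,251,.187,True), "dish",onz(m,138,281,.022,True))
E
```

```text
[0.53983861 0.23351324 0.246     ] ring x [0.54003507 0.23243906 0.187     ] dish [ 0.44943921 -0.02713475  0.022     ]
```

apply_moves:
  rows:
    - [0.087,[-0.003,0.017,0.01],[0,0,-0.2]]
    - [0.087,[0,0,0.03],[0,0,0]]
    - [0.087,[0,0,0.03],[0,0,0]]
    - [0.087,[0,0,0.025],[0,0,0]]
    - [0.087,[0,0,0.015],[0,0,0]]
    - [0.087,[0,0,0],[0,0,0]]

```text
time: 3.08
tcp_pos: [0.539, 0.2322, 0.2117]
orientation: [0.906, 0.423, -0.001, -0.0]
wrist_force: [0.2, 0.1, 0.4]
opening: 0.0871
```

```bash
python3 - <<'E'
from h import *
st((.5395,.233,.212)); m=wrist("pics/w2.png")
E
```

```text
t 3.08 tcp [0.539  0.2322 0.2117] F [0.2 0.1 0.4] open 0.0871 q [-0.7   0.34  0.29  1.78 -0.11  1.04  0.5 ]
 turn to level/yaw (tool,deg) [-0.1  0.1  0. ]
 shift tool [ 0.0009 -0.0001 -0.0003]
```

View pics/w2.png

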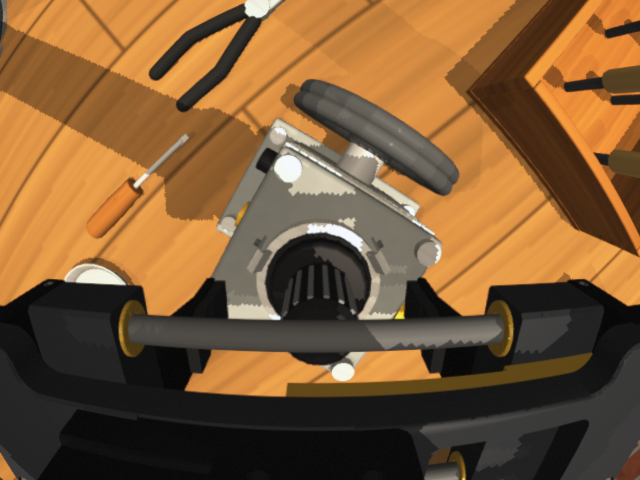

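apply_moves:
  rows:
    - [0.0,[0,0,0],[0,0,0]]
    - [0.0,[0,0,0],[0,0,0]]
    - [0.0,[0,0,0],[0,0,0]]
    - [0.0,[0,0,0],[0,0,0]]
    - [0.0,[0,0,0],[0,0,0]]
    - [0.0,[0,0,0],[0,0,0]]

```text
time: 3.88
tcp_pos: [0.54, 0.2315, 0.2125]
orientation: [0.907, 0.422, -0.0, -0.0]
wrist_force: [-0.5, 0.1, -1.0]
opening: 0.0351
```

```bash
python3 - <<'E'
from h import *
st((.453,-.043,.32))
E
```

```text
t 3.88 tcp [0.54   0.2315 0.2125] F [-0.5  0.1 -1. ] open 0.0351 q [-0.7   0.34  0.29  1.77 -0.11  1.04  0.5 ]
 turn to level/yaw (tool,deg) [-0.   0.  -0.1]
 shift tool [-0.2661  0.1101 -0.1075]
```

apply_moves:
  rows:
    - [0.0,[0,0,0],[0,0,0]]
    - [0.0,[0,0,0],[0,0,0]]
    - [0.0,[0,0,-0.005],[0,0,0]]
    - [0.0,[0,0,-0.02],[0,0,0]]
    - [0.0,[0,0,-0.03],[0,0,0]]
    - [0.0,[0,0,-0.03],[0,0,0]]
    - [0.0,[0,0,-0.015],[0,0,0]]
    - [0.0,[0,0,0],[0,0,0]]

```text
time: 4.88
tcp_pos: [0.5403, 0.2316, 0.3133]
orientation: [0.907, 0.422, 0.001, -0.0]
wrist_force: [-0.1, -0.4, -1.3]
opening: 0.0313
```

```bash
python3 - <<'E'
from h import *
st((.453,-.043,.32)); m=wrist("pics/w3.png"); np.set_printoptions(suppress=True)
E
```

```text
t 4.88 tcp [0.5403 0.2316 0.3133] F [-0.1 -0.4 -1.3] open 0.0313 q [-0.72  0.26  0.3   1.64 -0.08  1.25  0.47]
 turn to level/yaw (tool,deg) [ 0.  -0.1 -0.1]
 shift tool [-0.2663  0.1099 -0.0071]
```

View pics/w3.png

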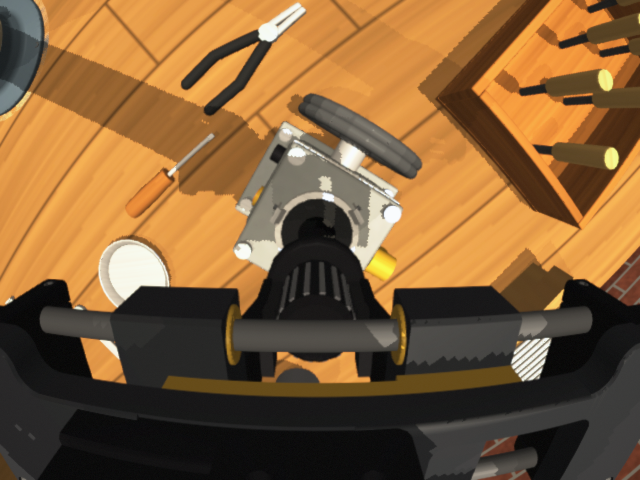

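apply_moves:
  rows:
    - [0.0,[-0.02,0.008,0],[0,0,0]]
    - [0.0,[-0.04,0.016,0],[0,0,0]]
    - [0.0,[-0.04,0.016,0],[0,0,0]]
    - [0.0,[-0.04,0.017,0],[0,0,0]]
    - [0.0,[-0.04,0.017,0],[0,0,0]]
    - [0.0,[-0.04,0.017,0],[0,0,0]]
    - [0.0,[-0.03,0.012,0],[0,0,0]]
    - [0.0,[-0.016,0.007,0],[0,0,0]]
    - [0.0,[0,0,0],[0,0,0]]
    - [0.0,[0,0,0],[0,0,0]]

```text
time: 6.18
tcp_pos: [0.4531, -0.0416, 0.3122]
orientation: [0.906, 0.423, -0.0, -0.0]
wrist_force: [0.2, -0.2, -1.1]
opening: 0.0314
```

```bash
python3 - <<'E'
from h import *
st((.453,-.043,.032)); m=wrist("pics/w4.png"); cv2.imwrite("pics/s4.png",ctrl.get_image("scene")[:,:,::-1])
cv2.imwrite("pics/t4.png",ctrl.get_image("top")[:,:,::-1])
E
```

```text
t 6.17 tcp [ 0.4531 -0.0416  0.3122] F [ 0.2 -0.2 -1.1] open 0.0314 q [-0.46  0.01  0.47  1.92 -0.01  1.21  0.88]
 turn to level/yaw (tool,deg) [-0.   0.   0.1]
 shift tool [-0.0012  0.001   0.2802]
```

View pics/w4.png

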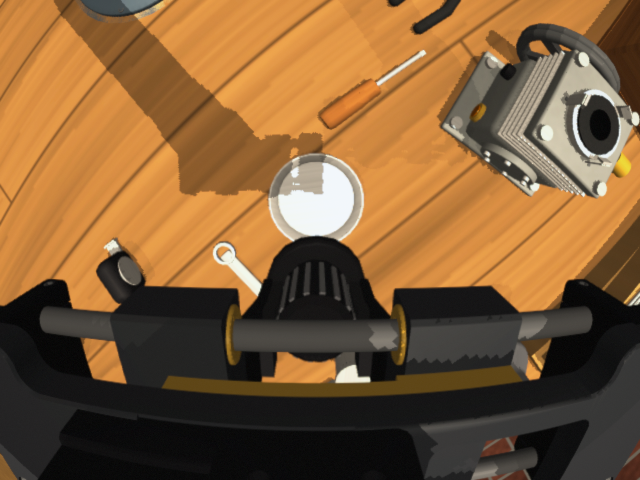

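View pics/t4.png

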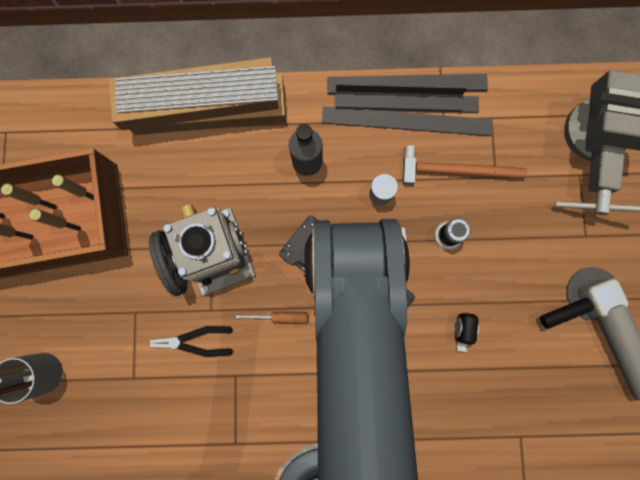

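View pics/s4.png

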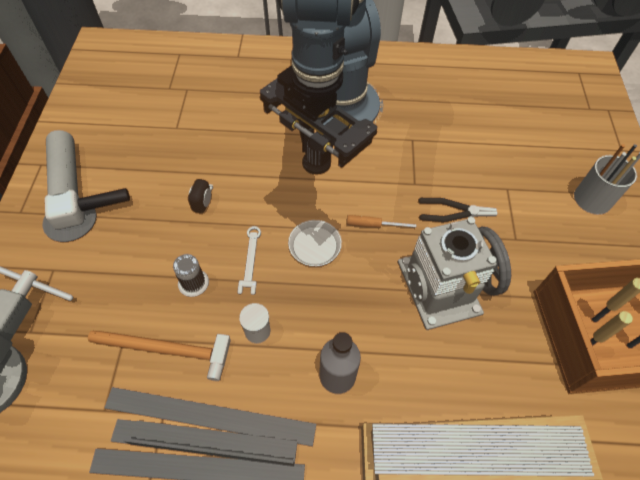

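```bash
python3 - <<'E'
from h import *
m=dict(np.load("pics/w4.npz"))
print("dish",onz(m,316,200,.022,True),onz(m,316,200,.0,True), onz(m,270,200,.022,True),onz(m,364,200,.022,True))
for n in("scene","top"):
    im=cv2.imread(f"pics/{n[0]}4.png"); c=(462,243) if n=="scene" else (198,241)
    g=cv2.cvtColor(im,cv2.COLOR_BGR2GRAY)
    A=im[c[1]-22:c[1]+22,c[0]-30:c[0]+30]; cv2.imwrite(f"pics/in_{n}.png",cv2.resize(A,None,fx=8,fy=8,interpolation=cv2.INTER_CUBIC))
    mk=(g<70).astype(np.uint8); k,l,s,ce=cv2.connectedComponentsWithStats(mk); i=l[c[1],c[0]]
    cs,_=cv2.findContours((l==i).astype(np.uint8),cv2.RETR_EXTERNAL,cv2.CHAIN_APPROX_NONE)
    e=cv2.fitEllipse(max(cs,key=len)); print(n,s[i],e,onz(ctrl.camera_model(n),*e[0],.19).round(4))
A=cv2.imread("pics/in_scene.png");B=cv2.imread("pics/in_top.png");cv2.imwrite("pics/in.png",cv2.resize(np.hstack([A,B]),(780,286)))
E
```

```text
dish [ 0.45330549 -0.04228084  0.022     ] [ 0.45612549 -0.04462606  0.        ] [ 0.41659358 -0.08571621  0.022     ] [0.49119851 0.00343548 0.022     ]
scene [446 231  29  25 543] ((460.19354248046875, 242.88587951660156), (22.378297805786133, 29.205123901367188), 115.8953857421875) [0.5413 0.2323 0.19  ]
top [182 227  28  28 640] ((195.6289520263672, 240.56166076660156), (27.209102630615234, 28.108064651489258), 49.12095642089844) [0.539 0.231 0.19 ]
```

View pics/in.png

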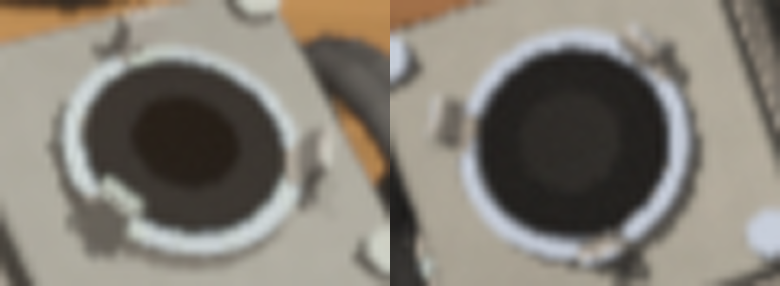

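apply_moves:
  rows:
    - [0.0,[-0.001,0.001,0.025],[0,0,0]]
    - [0.0,[0,0,0.045],[0,0,0]]
    - [0.0,[0,0,0.045],[0,0,0]]
    - [0.0,[0,0,0.045],[0,0,0]]
    - [0.0,[0,0,0.045],[0,0,0]]
    - [0.0,[0,0,0.04],[0,0,0]]
    - [0.0,[0,0,0.02],[0,0,0]]
    - [0.0,[0,0,0.008],[0,0,0]]
    - [0.0,[0,0,0],[0,0,0]]
    - [0.0,[0,0,0],[0,0,0]]

```text
time: 7.58
tcp_pos: [0.454, -0.0441, 0.0403]
orientation: [0.906, 0.422, 0.001, 0.0]
wrist_force: [1.0, 0.9, -0.4]
opening: 0.0312
```

```bash
python3 - <<'E'
from h import *
st((.453,-.043,.0265)); m=wrist("pics/w5.png")
cv2.imwrite("pics/s5.png",ctrl.get_image("scene")[:,:,::-1]); crop("pics/s5.png",230,150,400,290,4,"pics/s5c.png")
E
```

```text
t 7.58 tcp [ 0.454  -0.0441  0.0403] F [ 1.   0.9 -0.4] open 0.0312 q [-0.32  0.4   0.4   2.22 -0.29  0.56  1.17]
 turn to level/yaw (tool,deg) [ 0.1 -0.1 -0. ]
 shift tool [ 0.0002 -0.0015  0.0138]
```

View pics/s5c.png

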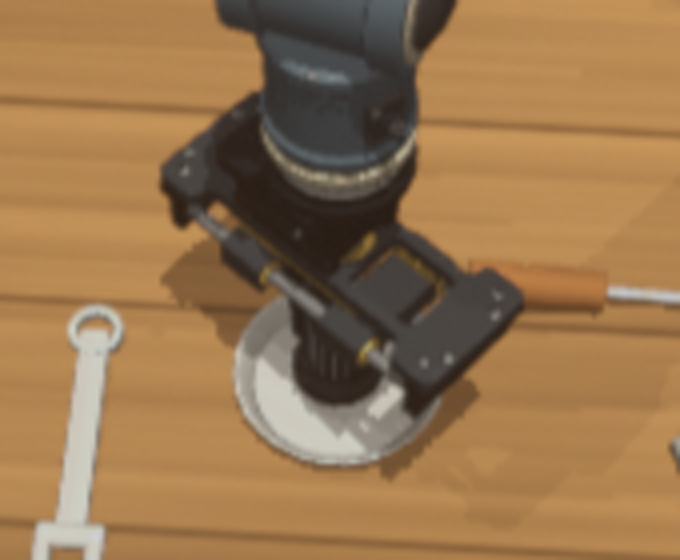

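apply_moves:
  rows:
    - [0.0,[0,-0.001,0.006],[0,0,0]]
    - [0.0,[0,0,0.004],[0,0,0]]
    - [0.0,[0,0,0.002],[0,0,0]]
    - [0.0,[0,0,0.001],[0,0,0]]
    - [0.0,[0,0,0],[0,0,0]]

```text
time: 8.3
tcp_pos: [0.4521, -0.0436, 0.0267]
orientation: [0.907, 0.422, -0.0, -0.0]
wrist_force: [-1.9, 0.4, 3.5]
opening: 0.0314
```

```bash
python3 - <<'E'
from h import *
st((.453,-.043,.0265))
E
```

```text
t 8.3 tcp [ 0.4521 -0.0436  0.0267] F [-1.9  0.4  3.5] open 0.0314 q [-0.31  0.43  0.38  2.23 -0.31  0.53  1.18]
 turn to level/yaw (tool,deg) [-0.   0.  -0.1]
 shift tool [0.001  0.0003 0.0002]
```

apply_moves:
  rows:
    - [0.045,[0,0,0],[0,0,0]]
    - [0.06,[0,0,0],[0,0,0]]
    - [0.07,[0,0,0],[0,0,0]]
    - [0.07,[0,0,0],[0,0,0]]
    - [0.07,[0,0,0],[0,0,0]]
    - [0.07,[0,0,-0.02],[0,0,0]]
    - [0.07,[0,0,-0.03],[0,0,0]]
    - [0.087,[0,0,-0.04],[0,0,0]]
    - [0.087,[0,0,-0.04],[0,0,0]]
    - [0.087,[0,0,-0.03],[0,0,0]]

```text
time: 9.55
tcp_pos: [0.4526, -0.0437, 0.1882]
orientation: [0.907, 0.422, 0.001, 0.0]
wrist_force: [0.5, 0.5, -0.8]
opening: 0.0852
```

```bash
python3 - <<'E'
from h import *
st((.5615,-.2998,.2)); m=wrist("pics/w6.png"); 
cv2.imwrite("pics/s6.png",ctrl.get_image("scene")[:,:,::-1]); crop("pics/s6.png",230,150,400,290,4,"pics/s6c.png")
E
```

```text
t 9.55 tcp [ 0.4526 -0.0437  0.1882] F [ 0.5  0.5 -0.8] open 0.0852 q [-0.46  0.15  0.51  2.1  -0.09  0.92  0.98]
 turn to level/yaw (tool,deg) [ 0.1 -0.1 -0.1]
 shift tool [-0.1259  0.2482 -0.0117]
```

View pics/s6c.png

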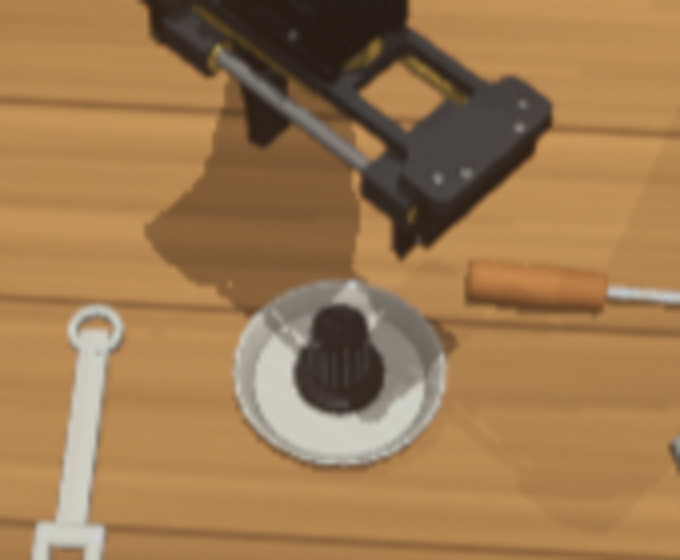

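View pics/w6.png

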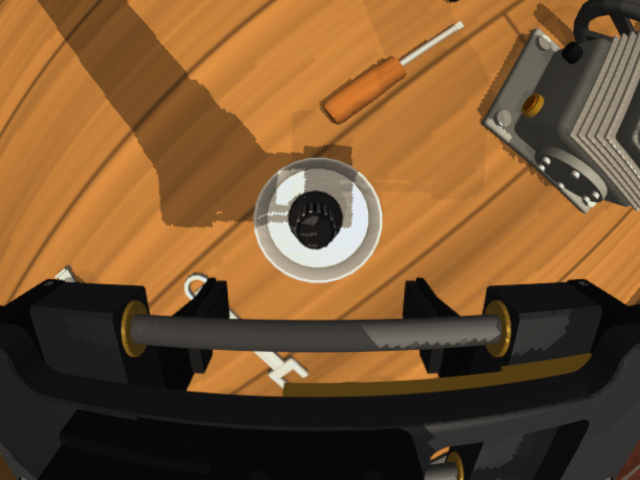

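apply_moves:
  rows:
    - [0.087,[-0.01,0.02,-0.01],[0,0,0]]
    - [0.087,[-0.019,0.038,0],[0,0,0]]
    - [0.087,[-0.019,0.038,0],[0,0,0]]
    - [0.087,[-0.019,0.038,0],[0,0,0]]
    - [0.087,[-0.019,0.038,0],[0,0,0]]
    - [0.087,[-0.019,0.038,0],[0,0,0]]
    - [0.087,[-0.015,0.025,0],[0,0,0]]
    - [0.087,[-0.006,0.013,0],[0,0,0]]
    - [0.087,[0,0,0],[0,0,0]]
    - [0.087,[0,0,0],[0,0,0]]

```text
time: 10.9
tcp_pos: [0.5609, -0.298, 0.196]
orientation: [0.906, 0.423, -0.0, -0.001]
wrist_force: [0.3, 0.6, -0.9]
opening: 0.0869
```

```bash
python3 - <<'E'
from h import *
st((.5615,-.2998,.2)); m=wrist("pics/w7.png"); 
for z in(.003,.084): print(proj(m,(.5615,-.2998,z),True))
crop("pics/w7.png",240,190,390,330,4,"pics/w7c.png")
E
```

```text
t 10.9 tcp [ 0.5609 -0.298   0.196 ] F [ 0.3  0.6 -0.9] open 0.0869 q [ 0.01  0.47  0.58  1.69 -0.29  1.07  1.55]
 turn to level/yaw (tool,deg) [-0.1 -0.   0. ]
 shift tool [-0.0009  0.0016 -0.004 ]
[315.37760197 217.6260777 ]
[315.33565678 239.87803766]
```

View pics/w7.png

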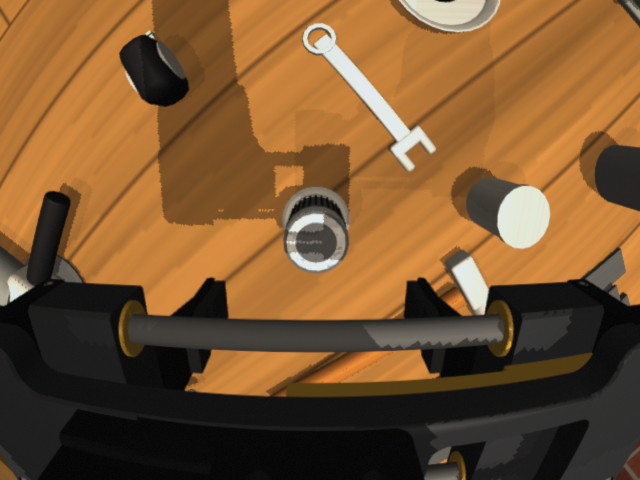

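View pics/w7c.png

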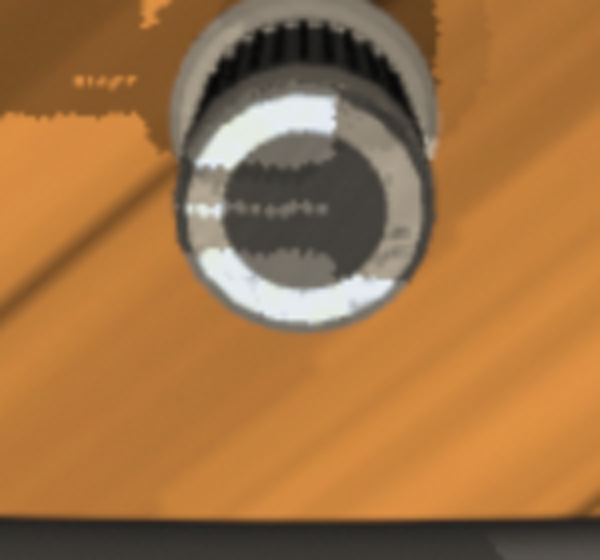

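apply_moves:
  rows:
    - [0.087,[0,0.0005,0.02],[0,0,0]]
    - [0.087,[0,0,0.035],[0,0,0]]
    - [0.087,[0,0,0.035],[0,0,0]]
    - [0.087,[0,0,0.035],[0,0,0]]
    - [0.087,[0,0,0.03],[0,0,0]]
    - [0.087,[0,0,0.015],[0,0,0]]
    - [0.087,[0,0,0],[0,0,0]]
    - [0.087,[0,0,0],[0,0,0]]

```text
time: 11.95
tcp_pos: [0.5621, -0.3004, 0.0275]
orientation: [0.907, 0.422, 0.001, 0.001]
wrist_force: [-0.1, -1.3, 0.1]
opening: 0.0866
```

```bash
python3 - <<'E'
from h import *
st((.5615,-.2995,.026)); m=wrist("pics/w8.png"); 
E
```

```text
t 11.95 tcp [ 0.5621 -0.3004  0.0275] F [-0.1 -1.3  0.1] open 0.0866 q [ 0.09  0.67  0.48  1.81 -0.42  0.77  1.66]
 turn to level/yaw (tool,deg) [ 0.1 -0.  -0.1]
 shift tool [ 0.0003 -0.0011  0.0015]
```

View pics/w8.png

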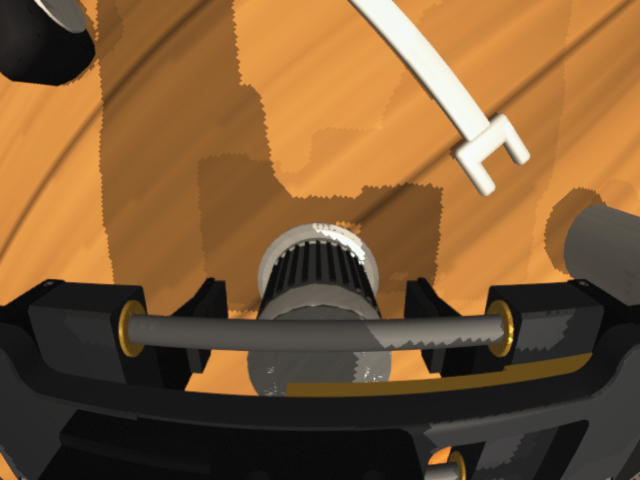

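```bash
python3 - <<'E'
from h import *
m=dict(np.load("pics/w8.npz")); s=ctrl.observe(); M=Rn.from_quat(s["orientation"]).as_matrix()
c=s["tcp_pos"].copy()
for dy in(-.033,.033):
    p=c+M[:,1]*dy; p[2]=.003; print(dy,proj(m,p,True))
p=c-M[:,1]*.034; p[2]=.003; print(proj(m,p,True), onz(m,319,224,.003,True), M.T@(onz(m,319,224,.003,True)-c))
E
```

```text
-0.033 [317.22427432 220.82200395]
0.033 [317.04068175 333.66092502]
[317.2265067  218.92026126] [ 0.53885663 -0.27959534  0.003     ] [ 0.00089818 -0.03138012  0.02469961]
```

apply_moves:
  rows:
    - [0.0,[0,0,0.001],[0,0,0]]
    - [0.0,[0,0,0],[0,0,0]]
    - [0.0,[0,0,0],[0,0,0]]
    - [0.0,[0,0,0],[0,0,0]]
    - [0.0,[0,0,0],[0,0,0]]
    - [0.0,[0,0,0],[0,0,0]]
    - [0.0,[0,0,0],[0,0,0]]

```text
time: 12.88
tcp_pos: [0.5616, -0.2997, 0.0255]
orientation: [0.906, 0.422, 0.0, -0.0]
wrist_force: [1.1, 1.0, -0.0]
opening: 0.0492
```

```bash
python3 - <<'E'
from h import *
st((.5615,-.2995,.026))
E
```

```text
t 12.88 tcp [ 0.5616 -0.2997  0.0255] F [ 1.1  1.  -0. ] open 0.0492 q [ 0.09  0.67  0.48  1.81 -0.42  0.77  1.66]
 turn to level/yaw (tool,deg) [-0.  -0.  -0.1]
 shift tool [ 0.0001 -0.0002 -0.0005]
```

apply_moves:
  rows:
    - [0.0,[0,0,-0.01],[0,0,0]]
    - [0.0,[0,0,-0.03],[0,0,0]]
    - [0.0,[0,0,-0.04],[0,0,0]]
    - [0.0,[0,0,-0.045],[0,0,0]]
    - [0.0,[0,0,-0.045],[0,0,0]]
    - [0.0,[0,0,-0.045],[0,0,0]]
    - [0.0,[0,0,-0.04],[0,0,0]]
    - [0.0,[0,0,-0.02],[0,0,0]]
    - [0.0,[0,0,0],[0,0,0]]

```text
time: 14.0
tcp_pos: [0.5614, -0.3008, 0.3022]
orientation: [0.907, 0.422, 0.001, 0.001]
wrist_force: [-0.0, 0.6, -1.5]
opening: 0.0496
```

```bash
python3 - <<'E'
from h import *
st((.54,.2318,.30)); m=wrist("pics/w9.png")
E
```

```text
t 14.0 tcp [ 0.5614 -0.3008  0.3022] F [-0.   0.6 -1.5] open 0.0496 q [-0.02  0.39  0.63  1.56 -0.23  1.27  1.51]
 turn to level/yaw (tool,deg) [ 0.2 -0.  -0.1]
 shift tool [ 0.3936 -0.3594  0.0015]
```

View pics/w9.png

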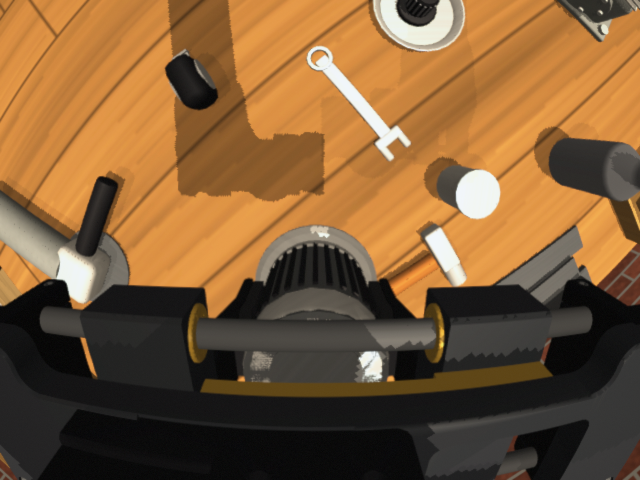

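apply_moves:
  rows:
    - [0.0,[0.015,-0.014,0],[0,0,0]]
    - [0.0,[0.03,-0.0275,0],[0,0,0]]
    - [0.0,[0.035,-0.032,0],[0,0,0]]
    - [0.0,[0.035,-0.032,0],[0,0,0]]
    - [0.0,[0.035,-0.032,0],[0,0,0]]
    - [0.0,[0.035,-0.032,0],[0,0,0]]
    - [0.0,[0.035,-0.032,0],[0,0,0]]
    - [0.0,[0.035,-0.032,0],[0,0,0]]
    - [0.0,[0.035,-0.032,0],[0,0,0]]
    - [0.0,[0.035,-0.032,0],[0,0,0]]

```text
time: 15.3
tcp_pos: [0.5409, 0.1429, 0.2992]
orientation: [0.906, 0.423, -0.001, -0.0]
wrist_force: [0.2, 0.2, -1.6]
opening: 0.0495
```

```bash
python3 - <<'E'
from h import *
st((.54,.2318,.30))
E
```

```text
t 15.3 tcp [0.5409 0.1429 0.2992] F [ 0.2  0.2 -1.6] open 0.0495 q [-0.69  0.23  0.44  1.73 -0.1   1.21  0.64]
 turn to level/yaw (tool,deg) [-0.1  0.1  0. ]
 shift tool [ 0.0675 -0.0578 -0.0008]
```

apply_moves:
  rows:
    - [0.0,[0.03,-0.025,0],[0,0,0]]
    - [0.0,[0.025,-0.022,0],[0,0,0]]
    - [0.0,[0.011,-0.01,0],[0,0,0]]
    - [0.0,[0,0,0],[0,0,0]]
    - [0.0,[0,0,0],[0,0,0]]
    - [0.0,[0,0,0],[0,0,0]]

```text
time: 16.05
tcp_pos: [0.542, 0.2256, 0.3007]
orientation: [0.907, 0.421, 0.0, 0.0]
wrist_force: [-0.7, -0.7, -2.2]
opening: 0.0496
```

```bash
python3 - <<'E'
from h import *
st((.54,.2318,.24)); m=wrist("pics/w10.png")
E
```

```text
t 16.05 tcp [0.542  0.2256 0.3007] F [-0.7 -0.7 -2.2] open 0.0496 q [-0.78  0.27  0.4   1.67 -0.11  1.23  0.51]
 turn to level/yaw (tool,deg) [ 0.   0.  -0.2]
 shift tool [ 0.0034 -0.0056  0.0607]
```

View pics/w10.png

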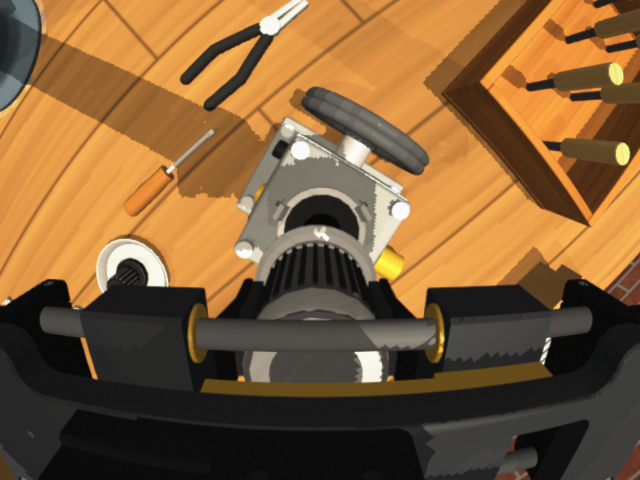

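apply_moves:
  rows:
    - [0.0,[0.0035,-0.0055,0.01],[0,0,-0.2]]
    - [0.0,[0,0,0.02],[0,0,0]]
    - [0.0,[0,0,0.02],[0,0,0]]
    - [0.0,[0,0,0.008],[0,0,0]]
    - [0.0,[0,0,0],[0,0,0]]
    - [0.0,[0,0,0],[0,0,0]]

```text
time: 16.85
tcp_pos: [0.5403, 0.2339, 0.2433]
orientation: [0.906, 0.424, 0.001, -0.0]
wrist_force: [0.2, 0.9, -2.2]
opening: 0.0496
```

```bash
python3 - <<'E'
from h import *
import time
st((.54,.2318,.24)); m=wrist("pics/w11.png"); st((.54,.2318,.24))
cv2.imwrite("pics/s11.png",ctrl.get_image("scene")[:,:,::-1]);cv2.imwrite("pics/t11.png",ctrl.get_image("top")[:,:,::-1])
crop("pics/w11.png",230,190,400,330,4,"pics/w11c.png");crop("pics/s11.png",400,170,540,290,5,"pics/s11c.png")
st((.54,.2318,.24)); 
E
```

```text
t 16.85 tcp [0.5403 0.2339 0.2433] F [ 0.2  0.9 -2.2] open 0.0496 q [-0.78  0.32  0.39  1.74 -0.13  1.11  0.52]
 turn to level/yaw (tool,deg) [ 0.  -0.1  0.1]
 shift tool [-0.0018  0.0011  0.0033]
t 16.9 tcp [0.5403 0.2339 0.2434] F [-0.3 -0.  -2.1] open 0.0495 q [-0.78  0.32  0.39  1.74 -0.13  1.11  0.52]
 turn to level/yaw (tool,deg) [ 0.  -0.1  0.1]
 shift tool [-0.0018  0.0011  0.0034]
t 17.0 tcp [0.5401 0.2338 0.2433] F [ 0.4 -0.4 -2.5] open 0.0499 q [-0.78  0.32  0.39  1.74 -0.13  1.11  0.52]
 turn to level/yaw (tool,deg) [ 0.  -0.1  0.1]
 shift tool [-0.0017  0.0012  0.0033]
```

View pics/w11c.png

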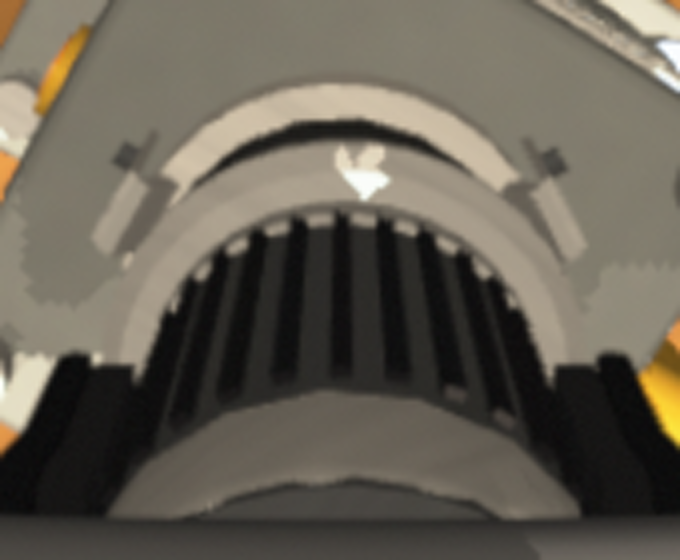

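View pics/s11c.png

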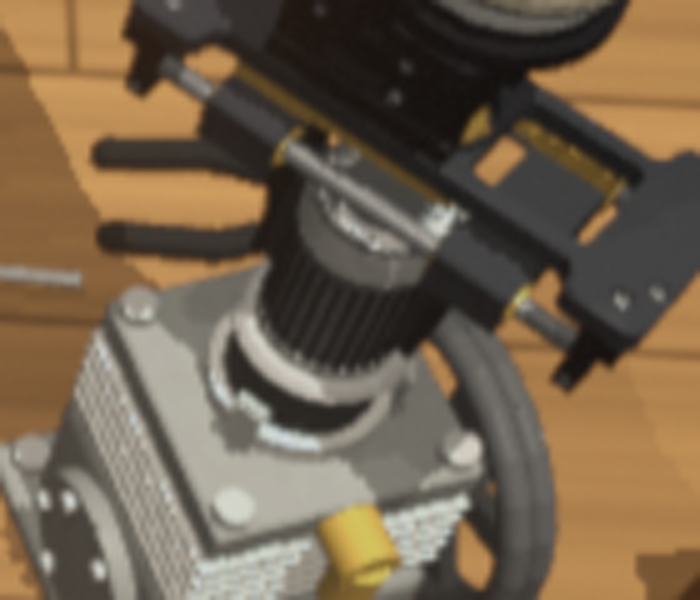

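```bash
python3 - <<'E'
from h import *
m=dict(np.load("pics/w11.npz")); s=ctrl.observe(); M=Rn.from_quat(s["orientation"]).as_matrix(); c=s["tcp_pos"]
f=lambda x,y:(230+(x+.5)/4-.5,190+(y+.5)/4-.5)
T=lambda p:(M.T@(p-c)*1000).round(2)
im=cv2.imread("pics/w11.png"); g=cv2.cvtColor(im,cv2.COLOR_BGR2GRAY)
print(g[205:236,314],g[205:236,318])
for z in(.2163,.2178,.2193): print("filter centre",z,T(onz(m,*f(343,137),z,True))+[0,33,0])
for z in(.188,.190,.192):print("seal centre",z,T(onz(m,*f(343,120),z,True))+[0,29,0])
print("ring outer", T(onz(m,*f(343,82),.1885,True))+[0,34.8,0])
# clip pairs & flange L/R at same rows
print("clips",T(onz(m,*f(133,215),.2,True)),T(onz(m,*f(545,215),.2,True)))
print("flange LR",T(onz(m,*f(118,300),.2178,True)),T(onz(m,*f(572,300),.2178,True)))
E
```

```text
[122 121 120 115 113 122 177 194 196 196 194 193 192 185 147  62  30  29
  33  57 106 146 179 208 212 213 210 186 167 163 162] [123 122 120 116 113 120 166 189 194 195 196 196 195 183 140  59  30  30
  34  57  96 129 147 153 160 179 187 224 247 251 247]
filter centre 0.2163 [-0.8   2.38 26.95]
filter centre 0.2178 [-0.8   2.03 25.45]
filter centre 0.2193 [-0.8   1.68 23.95]
seal centre 0.188 [-0.83  2.4  55.25]
seal centre 0.19 [-0.83  1.96 53.25]
seal centre 0.192 [-0.83  1.51 51.25]
ring outer [-0.83  2.31 54.75]
clips [-31.17 -15.31  43.21] [ 28.36 -15.29  43.3 ]
flange LR [-31.06  -8.57  25.42] [30.01 -8.55 25.5 ]
```

apply_moves:
  rows:
    - [0.0,[-0.0005,0,0.004],[0,0,0]]
    - [0.0,[0,0,0.005],[0,0,0]]
    - [0.0,[0,0,0.004],[0,0,0]]
    - [0.0,[0,0,0],[0,0,0]]
    - [0.0,[0,0,0],[0,0,0]]

```text
time: 17.62
tcp_pos: [0.5396, 0.2333, 0.2296]
orientation: [0.906, 0.424, 0.0, -0.0]
wrist_force: [0.8, -0.2, -2.6]
opening: 0.0494
```

```bash
python3 - <<'E'
from h import *
st((.54,.2318,.2155)); m=wrist("pics/w12.png"); crop("pics/w12.png",230,190,400,330,4,"pics/w12c.png")
cv2.imwrite("pics/s12.png",ctrl.get_image("scene")[:,:,::-1]);crop("pics/s12.png",400,170,540,290,5,"pics/s12c.png")
E
```

```text
t 17.62 tcp [0.5396 0.2333 0.2296] F [ 0.8 -0.2 -2.6] open 0.0494 q [-0.78  0.33  0.38  1.76 -0.14  1.08  0.53]
 turn to level/yaw (tool,deg) [ 0.  -0.   0.1]
 shift tool [-0.0009  0.0013  0.0141]
```

View pics/w12c.png

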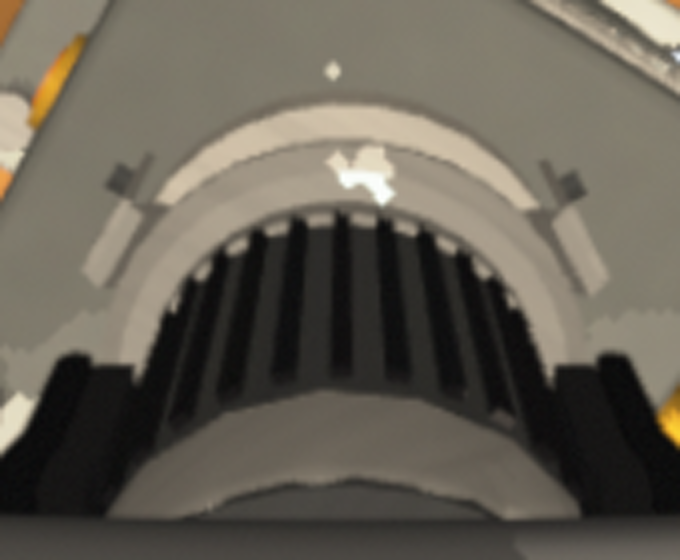

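View pics/s12c.png

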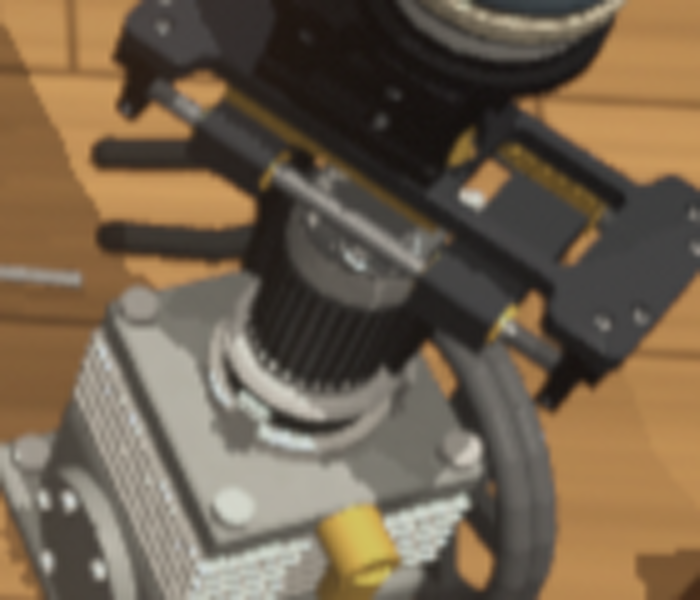

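```bash
python3 - <<'E'
from h import *
m=dict(np.load("pics/w12.npz")); s=ctrl.observe(); M=Rn.from_quat(s["orientation"]).as_matrix(); c=s["tcp_pos"]
f=lambda x,y:(230+(x+.5)/4-.5,190+(y+.5)/4-.5)
T=lambda p:(M.T@(p-c)*1000).round(2)
print("filter", T(onz(m,*f(345,138),.2041,True))+[0,33,0])
for z in (.187,.1885,.190):print("ring", T(onz(m,*f(345,103),z,True))+[0,34.8,0])
print("ringLR",T(onz(m,*f(160,205),.1885,True)),T(onz(m,*f(540,207),.1885,True)))
print("clips",T(onz(m,*f(127,200),.2045,True)),T(onz(m,*f(552,207),.2045,True)))
print("flange LR",T(onz(m,*f(118,300),.2041,True)),T(onz(m,*f(572,300),.2041,True)))
E
```

```text
filter [-0.71  2.07 25.6 ]
ring [-0.71  2.83 42.7 ]
ring [-0.71  2.52 41.2 ]
ring [-0.71  2.2  39.7 ]
ringLR [-27.06 -17.52  41.19] [ 27.1  -17.23  41.21]
clips [-29.34 -22.73  25.19] [ 26.5  -21.78  25.21]
flange LR [-31.23  -8.65  25.59] [29.82 -8.67 25.61]
```

apply_moves:
  rows:
    - [0.0,[0,0.0003,0.002],[0,0,0]]
    - [0.0,[0,0,0.002],[0,0,0]]
    - [0.0,[0,0,0],[0,0,0]]

```text
time: 18.1
tcp_pos: [0.5397, 0.2331, 0.2254]
orientation: [0.906, 0.424, -0.0, -0.0]
wrist_force: [0.3, -0.9, -2.3]
opening: 0.0494
```

apply_moves:
  rows:
    - [0.0,[0,0,0.002],[0,0,0]]
    - [0.0,[0,0,0],[0,0,0]]

```text
time: 18.35
tcp_pos: [0.54, 0.2331, 0.2238]
orientation: [0.906, 0.424, 0.0, -0.0]
wrist_force: [0.7, -0.3, -0.8]
opening: 0.0496
```

apply_moves:
  rows:
    - [0.0,[0,0,0.002],[0,0,0]]
    - [0.0,[0,0,0],[0,0,0]]

```text
time: 18.6
tcp_pos: [0.5402, 0.2333, 0.2224]
orientation: [0.906, 0.424, 0.001, -0.0]
wrist_force: [1.4, -0.6, 4.8]
opening: 0.0495
```

apply_moves:
  rows:
    - [0.0,[0,0,0.002],[0,0,0]]
    - [0.0,[0,0,0],[0,0,0]]

```text
time: 18.85
tcp_pos: [0.5405, 0.2334, 0.2213]
orientation: [0.906, 0.424, 0.001, -0.0]
wrist_force: [-2.0, -1.0, 8.2]
opening: 0.0492
```

apply_moves:
  rows:
    - [0.0,[0,0,0.002],[0,0,0]]
    - [0.0,[0,0,0],[0,0,0]]

```text
time: 19.1
tcp_pos: [0.5408, 0.2335, 0.2202]
orientation: [0.906, 0.424, 0.002, -0.0]
wrist_force: [-2.7, -0.5, 12.2]
opening: 0.0494
```

```bash
python3 - <<'E'
from h import *
st(); print(ctrl.observe()["moment"].round(2)); m=wrist("pics/w13.png"); crop("pics/w13.png",230,190,400,330,4,"pics/w13c.png")
E
```

```text
t 19.1 tcp [0.5408 0.2335 0.2202] F [-2.7 -0.5 12.2] open 0.0494 q [-0.78  0.34  0.38  1.77 -0.14  1.06  0.53]
 turn to level/yaw (tool,deg) [ 0.  -0.2  0.1]
[-0.33  0.56 -0.03]
```

View pics/w13c.png

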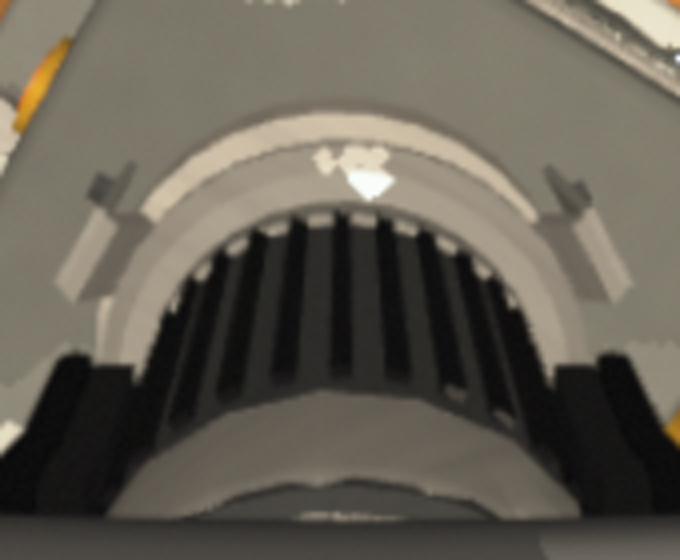

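apply_moves:
  rows:
    - [0.0,[-0.0007,-0.0005,0.002],[0,0,0]]
    - [0.0,[0,0,0],[0,0,0]]

```text
time: 19.4
tcp_pos: [0.5386, 0.2329, 0.2149]
orientation: [0.906, 0.424, -0.0, -0.0]
wrist_force: [-0.6, 0.5, -0.8]
opening: 0.0493
```

apply_moves:
  rows:
    - [0.0,[0,0,0.002],[0,0,0]]
    - [0.0,[0,0,0],[0,0,0]]

```text
time: 19.65
tcp_pos: [0.5386, 0.2329, 0.2137]
orientation: [0.906, 0.424, -0.0, -0.0]
wrist_force: [-1.6, -0.4, 4.9]
opening: 0.0496
```

apply_moves:
  rows:
    - [0.0,[0,0,0.002],[0,0,0]]
    - [0.0,[0,0,0],[0,0,0]]

```text
time: 19.9
tcp_pos: [0.5386, 0.2329, 0.2126]
orientation: [0.906, 0.424, -0.0, -0.0]
wrist_force: [-3.8, -0.8, 8.8]
opening: 0.0499
```

apply_moves:
  rows:
    - [0.0,[0,0,0.002],[0,0,0]]
    - [0.0,[0,0,0],[0,0,0]]

```text
time: 20.15
tcp_pos: [0.5387, 0.2329, 0.212]
orientation: [0.906, 0.424, 0.0, -0.001]
wrist_force: [-6.2, -1.4, 16.4]
opening: 0.0497
```

apply_moves:
  rows:
    - [0.0,[0,0,0.001],[0,0,0]]
    - [0.0,[0,0,0],[0,0,0]]
    - [0.0,[0,0,0],[0,0,0]]

```text
time: 20.52
tcp_pos: [0.5387, 0.2329, 0.2119]
orientation: [0.906, 0.424, 0.0, -0.001]
wrist_force: [-8.7, -2.1, 20.9]
opening: 0.0492
```

```bash
python3 - <<'E'
from h import *
st(); m=wrist("pics/w14.png"); crop("pics/w14.png",230,190,400,330,4,"pics/w14c.png")
cv2.imwrite("pics/s14.png",ctrl.get_image("scene")[:,:,::-1]);crop("pics/s14.png",400,170,540,290,5,"pics/s14c.png"); st()
E
```

```text
t 20.52 tcp [0.5387 0.2329 0.2119] F [-8.7 -2.1 20.9] open 0.0492 q [-0.77  0.34  0.38  1.78 -0.15  1.04  0.54]
 turn to level/yaw (tool,deg) [-0.1 -0.1  0.1]
t 20.62 tcp [0.5387 0.2329 0.2119] F [-7.9 -2.4 20.9] open 0.0496 q [-0.77  0.34  0.38  1.78 -0.15  1.04  0.54]
 turn to level/yaw (tool,deg) [-0.1 -0.1  0.1]
```

View pics/w14c.png

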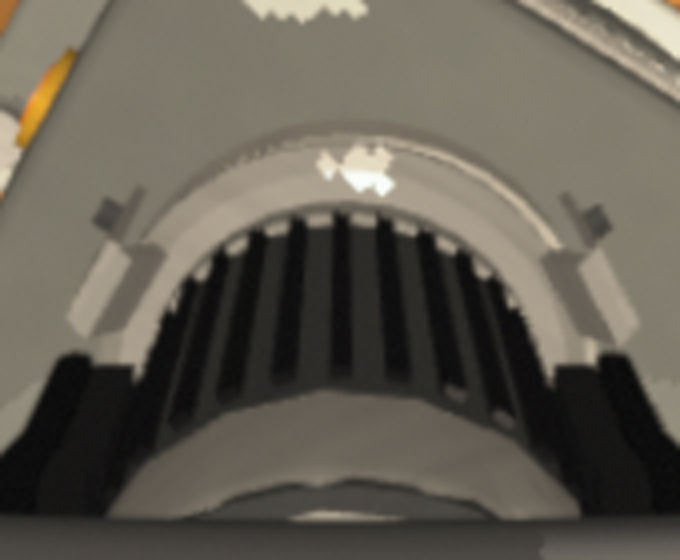

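View pics/s14c.png

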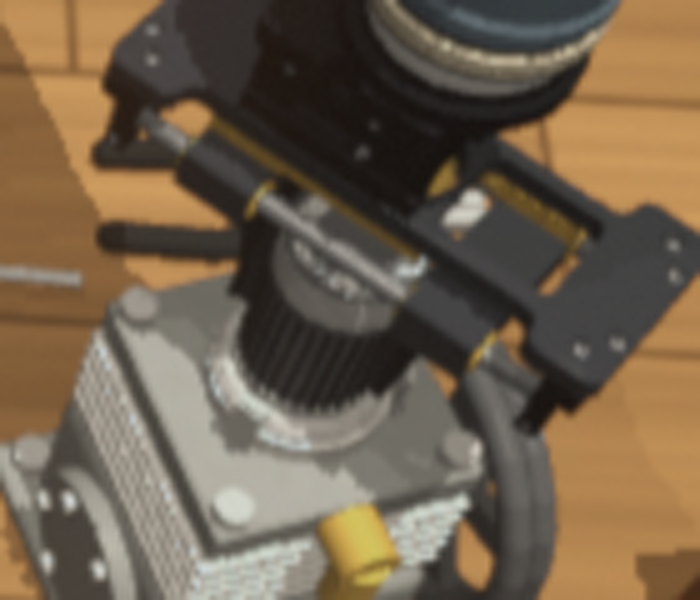

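View pics/s14.png

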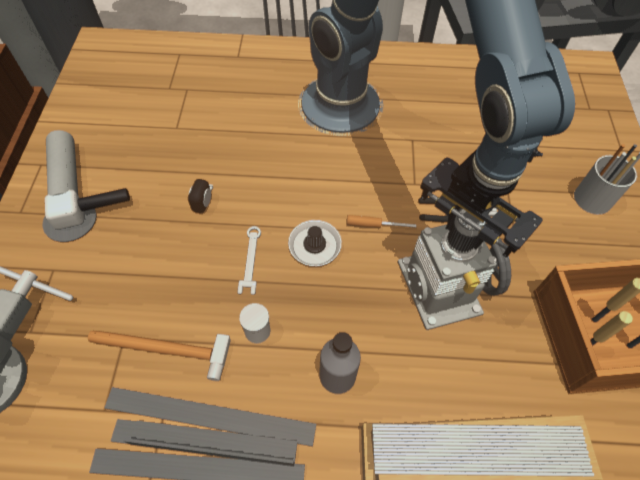

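```bash
python3 - <<'E'
from h import *
st(); print(ctrl.hand_in()); st()
E
```

```text
t 20.62 tcp [0.5387 0.2329 0.2119] F [-7.9 -2.4 20.9] open 0.0496 q [-0.77  0.34  0.38  1.78 -0.15  1.04  0.54]
 turn to level/yaw (tool,deg) [-0.1 -0.1  0.1]
the job is handed in; nothing more can be done
None
the job is handed in; nothing more can be done
```

The filter is clipped onto the intake and the arm is still gripping it and pressing it down. The job was handed in at 20.6 s.

- **Cap:** I lifted it by its grip and set it down in the dish, opening the fingers only once it was resting on the floor. The pictures show it upright near the middle of the dish.
- **Filter:** I centred it over the seal with the wrist camera and pressed in 2 mm steps. The push rose to about 14 N. It then fell to nearly nothing as the filter dropped about 5 mm onto the seal, which fits the clips snapping over the flange.
- **Hold:** The push is now about 21 N on the wrist sensor, roughly 23 N allowing for the filter's weight. The height stopped falling about 3 mm below the snap point, so the filter's foot seems to have met the rigid flange under the seal. The grip opening held at about 49.5 mm, and the tool is level within about 0.1°.

**Checks that were less than perfect:**
- There is also a sideways force of about 8 N, which I did not take out.
- The last wrist picture shows the filter perhaps 1 mm off centre in the ring.
- I could see only two clips from the wrist. The third was visible only in the coarse scene picture.
- In the final scene picture I saw nothing else on the bench out of place. The filter's original spot was checked only by eye.

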